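Push an empty tin through the spring flap of a scrap bin

ROBOT

A 6-joint arm with a two-finger parallel gripper is mounted at the origin on the work surface. World frame = base frame: x ahead of the robot, y to its left, z up, the work surface at z = 0. Lengths are in mm, angles in rad, forces in N, time in s.
With the tool pointing down it reaches from about 275 to 750 mm from the base axis. Payload 10.2 kg.
Tool frame: the origin (TCP) lies at the very end of the fingers, on their centre line; the grasp point (between the pads) lies 19 mm behind it (ctrl.hold_point_z is the distance from the TCP to the grasp point, in mm); z points along the fingers, y is the direction in which the jaws open and shut (so a half turn about z gives the same grasp; the last joint's range is limited). The gripper opens to 85 mm and grips with 20 to 120 N. Pads are 22 mm wide; open, the fingers measure 114 mm over their backs; the gripper's body (76 mm by 85 mm) begins 54 mm behind the grasp point. The pads swing forward as they close: fully open they stand 13 mm farther back than shut.
Start: joints at [1.088, 0.313, 1.498, -0, 1.331, -0.223], TCP at [134.878, 507.384, 231.294] pointing down, gripper open.
Joint ranges: [-2.94, 2.94], [-0.97, 2.17], [0.19, 2.56], [-1.23, 4.37], [0.02, 3.11], [-2.88, 2.88]. Speed limits (rad/s): [2.39, 2.39, 3.01, 3.14, 3.14, 3.14].

INTERFACE

Orientations are given as a unit quaternion [w, x, y, z].
In Python, from rig import readout, cams, workorder, spotter, ctrl gives the robot as it stands.
- The arm moves only by the tool step_arm, never from a script. Its argument "plan" is text: rows parted by semicolons, each of 5 numbers parted by spaces: the shift along the tool's x, y, z in cm, then the turn about the tool's z in degrees, then the opening in per cent of the stroke, from 0 (shut) to 100 (fully open). In form: x y z twist gripper; .... A call has 1 to 10 rows; each row is the pose to reach, as a shift and turn from the pose commanded when the call began, along the tool's axes at that moment; what a row does not reach only later rows make up. A row lasts 1/10 s, in which the tool goes at most 50 mm and 8.59 degrees, less where a joint would pass 70% of its speed; a pose out of reach is approached as far as the arm can. A call with a gripper value outside its range is refused whole. The fingers move at their own pace and stop on an object; "grip_force" is the grip in N (left out, the last holds). Time passes only in rows, so rows that repeat a pose let the fingers close. It gives the time, the measured TCP pose, the force and the opening at its end, in the units of the state.
- readout.sense(): the state, without advancing time (a new reading comes with each control period).
- cams.capture(name): name is "scene" or "top" or "wrist"; returns (picture, depth): 384x512x3 uint8, red, green, blue; 384x512 float32, mm along the optical axis (not along the pixel's ray), 0 where there is no reading.
- cams.camera_info(name): a dict with "vfov" (degrees; the focal length in pixels is half the picture's height over the tangent of half this angle, whatever the lens; pixels are square), "cx", "cy" (the principal point, pixels), "k1" (the pictures are not rectified: a ray, as slopes to the right and down, at radius r is drawn at 1 + k1 r^2 times it, then the intrinsics apply), "rvec" (rotation vector, rad) and "tvec" (3), from world to camera coordinates, as OpenCV has them. Camera axes: x right, y down, z forward; pixel columns grow to the right and rows downward; lengths in mm; the calibration is good to about 2 mm. A picture is of the moment at which its call begins: read the wrist's pose just before it. camera_info takes no time and is no camera call; for the wrist camera it gives the pose at the moment of the call.
- workorder.finish_job(): hands the job in, once; it reports no verdict.
Trained networks look in the newest picture that a camera, given by its name, has taken for a name from the list of things; names that differ only in an ending like _2 or _b are one class to them, and where a whole thing is asked for, a point or a joint stands for the part that bears it (a point fixed in the world has none). Each returns a list of dicts, best first, with "conf" (0 to 1); they miss things now and then, are a little off and sometimes report something else, mostly with a low value. They report only what shows in the picture. A call takes as long as a camera call.
- spotter.regions_of(camera, target): "pixels" (384x512 bool, what is visible of it) and "extent" ([centre column, centre row, width, height] in pixels, round what is visible of it).
The state is a dict: "time_s": time; "joints": joint angles; "dq": joint speeds; "tau": joint torques, N m; "eef_pos": TCP position; "ee_rot": TCP orientation; "force": force on the tool from outside, world axes, zero at the start; "wrist_torque": the same for the moment, N m; "grip_width": opening from 0.0 (shut) to 1.0 (fully open).
Only numpy, scipy, OpenCV 4.12 (cv2) and the standard library are available. Lean on these libraries where they do the work, as an engineer would, in place of code of your own. Each camera call takes 0.05 s, during which the arm holds its last target. There are 200 camera calls.

TASK

Throw away the empty rectangular tin that stands on the front ledge of the scrap-metal bin: push the bin's spring flap open with one fingertip and, while that finger still keeps it open, push the tin along the ledge with the other finger until it drops in. Then draw the fingers out so that the flap shuts by itself. Do not pinch or lift the tin, do not shove the flap open with the tin, and leave the round tin and the nut beside it, and everything else on the bench, where they are.

Things in the scene. Friction and masses are not known exactly. Their poses are not given: they have to be found in the camera images.
- bin: Grey sheet-steel scrap bin fixed on the bench, 279 (x) by 250 (y) by about 190 mm high. Origin on the bench below the middle of the lip. Its +x is the push-in direction, from the ledge to the flap, away from the robot; z up. The flat ledge, 140 mm above the bench, runs from x = -150 mm to the lip at x = 0, open at front and sides. Below ledge and mouth it is hollow, floor 4 mm above the bench.
- lip (a point): Middle of the lip: the ledge's inner edge, 140 mm above the bench. Axes as the bin. Beyond it lies the mouth, 110 mm long and 240 mm wide between side cheeks that slope up to at most 53 mm above the ledge; the flap closes it, nothing overhangs it.
- axle (a point): Middle of the flap's axle, an 8 mm rod along the bin's y, 110 mm beyond the lip and 42 mm above the ledge. A finger that pushes the flap must stop short of it, with its front face at most about 98 mm past the lip.
- flap (a joint): Spring flap: aluminium plate 117 long, 236 wide, 4 mm thick, hung on the axle. Shut (0 rad) it slopes down 21 degrees from axle to lip. Positive is open: free edge down and away from the ledge, to 1.2 rad (hanging straight down). A fingertip just above ledge height moved in +x past the lip swings it open. The spring resists with 0.6 N at the edge, 2 to 6 N wide open, and shuts it at once when released.
- flap_edge (a point): Middle of the flap's free edge; shut, it lies at the lip and its 4 mm thick end stands 2 mm above ledge level. A fingertip 5 to 15 mm above the ledge slides onto the flap's upper face and opens it; whatever slides in flat on the ledge (the tin) butts against this end and jams while the flap is shut.
- flat_tin: The tin to throw away: plain steel, rectangular, flat sides, 34 (x) by 54 (y) by 28 mm high, 50 to 100 g, standing on the ledge with its centre 60 to 85 mm before the lip, its 54 mm side along the lip within 0.2 rad. It is in any of three places side by side, 78 mm apart, the middle one at the bin's y = 0. Origin at the centre of its underside.
- round_tin: Round steel tin with an overhanging lid, 42 mm diameter, 34 mm high, on the ledge in another of the three places. To be left alone. Origin at the centre of its underside.
- nut: Big dark steel hexagon nut, 36 mm across flats, 19 mm high, on the ledge in the third place. To be left alone. Origin at the centre of its underside.
- spanner: Spanner lying on the bench to the right of the bin, nearer the robot. To be left alone. Origin under its middle.
- screwdriver: Screwdriver lying on the bench to the right of the bin. To be left alone. Origin under its middle.
- jar: Glass jar with a steel cap, 64 mm diameter, 85 mm high, left of the bin. To be left alone. Origin at the centre of its underside.
- spray_can: Aluminium can, 52 mm diameter, 160 mm high, to the right of the bin. To be left alone. Origin at the centre of its underside.
- offcut: Wood offcut, 160 by 45 by 22 mm, lying left of the bin. To be left alone. Origin at the centre of its underside.

How it is judged:
By the outcome, as a careful person would: the job done as asked, in the order asked, and still so for the second after the job is handed in, with the robot touching nothing.
It also fails if it takes over 35 s, if anything falls off the work surface, if the arm or the gripper's body presses on something with over 40 N, if the wrist force passes 120 N, or if a joint passes its speed limit or range.

## Working session

There is one attempt and no reset: what is moved stays moved. The work goes in short steps, Python scripts to look and compute and a tool call to move; the robot and the scene stay as the last step left them, time stands still between calls to the robot, and variables do not carry over. Pictures are saved under pics/ and viewed, about 8 in all and at most 12, crops included, and the job is handed in when it is done.

Besides the shell and the picture viewer there is one more tool, called as name(argument=value, ...), one argument or row to a line, values as JSON. step_arm: Moves the arm, as the interface text tells. Its arguments: {"type":"object","properties":{"plan":{"type":"string"},"grip_force":{"type":"number"}},"required":["plan"]}

```bash
mkdir -p pics; cat > h.py <<'E'
import numpy as np, cv2
from rig import readout, cams, workorder, spotter, ctrl
def pts(name, depth, mask=None, ci=None):
    ci=ci or cams.camera_info(name); f=192/np.tan(np.radians(ci['vfov'])/2)
    m=(depth>0) if mask is None else (mask&(depth>0))
    v,u=np.nonzero(m); z=depth[m]
    K=np.array([[f,0,ci['cx']],[0,f,ci['cy']],[0,0,1.]])
    n=cv2.undistortPoints(np.stack([u,v],1).astype(float)[:,None],K,np.array([ci['k1'],0,0,0.]))[:,0]
    R=cv2.Rodrigues(np.array(ci['rvec'],float))[0]
    c=np.c_[n*z[:,None],z]
    return (c-np.array(ci['tvec']).ravel())@R, u, v
E
python3 - <<'E'
from h import *
s=readout.sense(); print(s['eef_pos'],s['ee_rot'],s['time_s'],s['grip_width'])
ims=[]
for n in ['scene','top']:
    p,d=cams.capture(n); ims.append(p)
    np.savez(f'{n}.npz',p=p,d=d)
    for t in ['flat_tin','round_tin','nut','bin','flap','spray_can','jar']:
        for r in spotter.regions_of(n,t)[:2]:
            P,_,_=pts(n,d,r['pixels']); 
            if len(P)==0: continue
            top=P[P[:,2]>np.percentile(P[:,2],95)-5]
            print(n,t,round(r['conf'],2),np.round(r['extent']),'med',np.round(np.median(P,0)),'topmean',np.round(top.mean(0),1),np.round(P.min(0)),np.round(P.max(0)))
cv2.imwrite('pics/a.png',cv2.resize(np.vstack(ims)[:,:,::-1],(400,600)) if 0 else np.hstack([cv2.resize(i,(400,300)) for i in ims])[:,:,::-1])
E
```

```text
[134.75760244 507.12789917 230.71893867] [-2.35120513e-04  1.29553159e-01  9.91572250e-01 -6.29329880e-04] 0.0 0.9990571642501077
scene flat_tin 0.73 [252. 170.  22.  15.] med [501.   5. 167.] topmean [495.3   7.1 168. ] [478. -21. 144.] [514.  33. 172.]
scene round_tin 0.64 [129. 226.  27.  48.] med [ 421. -389.    6.] topmean [ 419.1 -387.5    7.1] [ 324. -407.   -4.] [ 498. -365.   13.]
scene round_tin 0.6 [227. 182.  15.  15.] med [510. -75. 173.] topmean [504.5 -74.3 174. ] [484. -94. 144.] [522. -56. 178.]
scene nut 0.72 [278. 166.  17.  10.] med [514.  81. 158.] topmean [509.6  83.3 159.2] [491.  65. 138.] [529. 102. 163.]
scene nut 0.41 [131. 226.  29.  50.] med [ 421. -388.    6.] topmean [ 416.9 -387.1    7.3] [ 322. -405.   -1.] [ 501. -364.   13.]
scene bin 0.84 [265. 206. 119. 129.] med [619.  -8. 140.] topmean [675.5  -0.7 181. ] [ 329. -132.   -5.] [707. 207. 191.]
scene flap 0.86 [275. 211.  99.  55.] med [636.  -3. 167.] topmean [680.8  -2.6 183.5] [ 513. -117.    0.] [690. 121. 191.]
scene flap 0.61 [265. 207. 120. 125.] med [618.  -8. 141.] topmean [ 6.754e+02 -3.0
[... 852 characters left out ...]
672. -341.  133.] topmean [ 680.7 -351.   160.1] [ 654. -433.   -6.] [ 731. -324.  166.]
top flap 0.63 [259. 152.  74.  39.] med [632.   7. 166.] topmean [677.3   3.3 183.2] [ 574. -115.    2.] [687. 124. 190.]
top flap 0.45 [147. 180.  27.  18.] med [562. 393.  83.] topmean [565.2 403.2  86.2] [534. 370.   9.] [594. 434.  92.]
top spray_can 0.6 [363. 141.  27.  27.] med [ 671. -340.  140.] topmean [ 680.3 -350.9  160.2] [ 654. -373.    5.] [ 705. -324.  166.]
top jar 0.74 [146. 181.  25.  21.] med [561. 394.  83.] topmean [565.2 403.5  86.2] [534. 370.   3.] [608. 434.  92.]
top jar 0.38 [257. 195.  13.  14.] med [494.  12. 168.] topmean [493.1  11.6 169.3] [474. -16. 149.] [513.  36. 174.]
```

View pics/a.png

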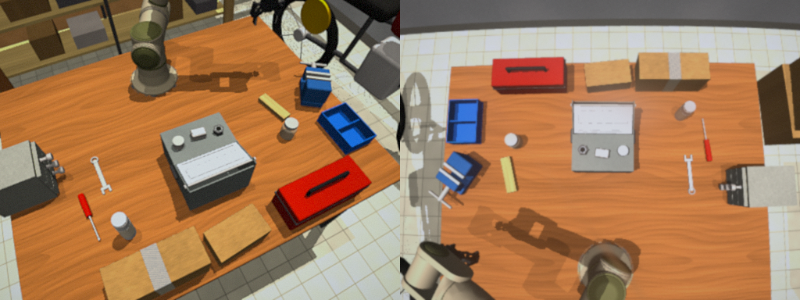

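step_arm(
  plan="-48 -39 -10 75 100;-48 -39 -10 75 100;-48 -39 -10 75 100;-48 -39 -10 75 100;-48 -39 -10 75 100;-48 -39 -10 75 100;-48 -39 -10 75 100;-48 -39 -10 75 100;-48 -39 -10 75 100;-48 -39 -10 75 100",
)

```text
time_s: 1.8
eef_pos: [426.0, 106.2, 311.7]
ee_rot: [0.0, 0.708, 0.707, 0.0]
force: [1.7, 0.3, -0.3]
grip_width: 0.995
```

step_arm(
  plan="-10 6 -2 0 100;-10 6 -2 0 100;-10 6 -2 0 100;-10 6 -2 0 100;-10 6 -2 0 100",
)

```text
time_s: 2.3
eef_pos: [485.0, 8.6, 330.9]
ee_rot: [-0.0, 0.707, 0.708, -0.0]
force: [0.1, -0.1, 0.1]
grip_width: 0.998
```

```bash
python3 - <<'E'
from h import *
s=readout.sense(); print(s['eef_pos'],s['ee_rot'],s['time_s'],s['force'])
p,d=cams.capture('wrist'); ci=cams.camera_info('wrist'); print(ci)
np.savez('w1.npz',p=p,d=d,ci=ci)
for t in ['flat_tin','round_tin','nut','flap']:
    for r in spotter.regions_of('wrist',t)[:2]:
        P,_,_=pts('wrist',d,r['pixels'],ci)
        if len(P)==0: continue
        top=P[P[:,2]>np.percentile(P[:,2],90)-4]
        print(t,round(r['conf'],2),np.round(r['extent']),'top',np.round(top.mean(0),1),'rect',[np.round(x,2) for x in cv2.minAreaRect(top[:,:2].astype(np.float32))])
P,u,v=pts('wrist',d,None,ci)
# ledge plane & flap plane
L=P[(abs(P[:,2]-140)<4)]; print('ledge',L.min(0),L.max(0),np.median(L[:,2]))
F=P[(P[:,2]>150)&(P[:,2]<180)&(P[:,0]>590)&(abs(P[:,1])<100)]
A=np.c_[F[:,:2],np.ones(len(F))]; w=np.ones(len(F),bool)
for _ in range(5):
    c=np.linalg.lstsq(A[w],F[w,2],rcond=None)[0]; w=abs(A@c-F[:,2])<2
print('flap plane',c,w.sum(),'slope',np.degrees(np.arctan(np.hypot(c[0],c[1]))),'yaw',np.arctan2(c[1],c[0]))
for y in(-60,0,60): print(y,'x at z=142:',(142-c[2]-c[1]*y)/c[0], 'x at z=180',(180-c[2]-c[1]*y)/c[0])
cv2.imwrite('pics/w1.png',p[:,:,::-1])
E
```

```text
[485.02337396   8.64788643 330.85414843] [-3.78445107e-04  7.06503785e-01  7.07709157e-01 -8.60736829e-05] 2.3 [ 0.12338637 -0.11512846  0.10351471]
{'vfov': 59.62840046861223, 'cx': 260.6685964474604, 'cy': 190.5304338017618, 'k1': -0.020273635881554074, 'rvec': array([-2.83284224e+00, -3.14312452e-03,  1.30443536e-03]), 'tvec': array([-484.80151373,  -62.71010628,  478.63414945])}
flat_tin 0.94 [270. 165.  45.  59.] top [493.1  11.8 169.1] rect [array([492.97,  10.67]), array([53.15, 33.44]), np.float64(82.18)]
round_tin 0.63 [276. 248.  39.  50.] top [501.3 -71.4 174.9] rect [array([501.38, -72.  ]), array([40.33, 40.56]), np.float64(80.85)]
nut 0.86 [286.  86.  43.  46.] top [508.   87.3 160.2] rect [array([507.45,  86.93]), array([39.85, 35.5 ]), np.float64(26.26)]
nut 0.63 [352. 164. 319. 280.] top [671.   14.5 180.6] rect [array([618.98,  16.5 ]), array([254.33, 219.1 ]), np.float64(76.94)]
flap 0.79 [425. 169. 172. 252.] top [675.6  17.4 182.5] rect [array([661.87,  -5.13]), array([187.77, 196.33]), np.float64(36.33)]
flap 0.29 [368. 347.  14.  24.] top [ 660.2 -341.1   21.1] rect [array([ 659.79, -343.01]), array([26.64,  4.54]), np.float64(62.03)]
ledge [ 420.74332846 -120.44044933  136.03260668] [642.3475796  132.99735642 143.9968248 ] 140.93290849184203
flap plane [ 3.89721053e-01 -8.57827406e-03 -8.00823640e+01] 17834 slope 21.296605120229497 yaw -0.02200776431806001
-60 x at z=142: 568.5288644201464 x at z=180 666.0345027043771
0 x at z=142: 569.8495435060953 x at z=180 667.355181790326
60 x at z=142: 571.1702225920442 x at z=180 668.6758608762749
```

View pics/w1.png

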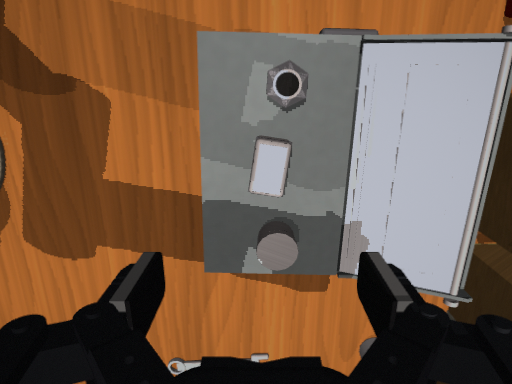

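```bash
python3 - <<'E'
from h import *
Z=np.load('w1.npz',allow_pickle=True); d=Z['d']; ci=Z['ci'].item(); p=Z['p']
P,u,v=pts('wrist',d,None,ci)
def line(name,sel,f):
    ys=[];xs=[]
    for y in range(-100,110,6):
        q=P[sel&(abs(P[:,1]-y)<3)]
        if len(q)>5: ys.append(y); xs.append(f(q[:,0]))
    ys=np.array(ys);xs=np.array(xs)
    c=np.polyfit(ys,xs,1)
    for _ in range(4):
        r=abs(np.polyval(c,ys)-xs); w=r<=max(2,np.median(r)*2); c=np.polyfit(ys[w],xs[w],1)
    print(name,'x=%.1f + %.4f y'%(c[1],c[0]),'rms',np.std(xs[w]-np.polyval(c,ys[w])))
line('front edge',(abs(P[:,2]-141)<4)&(P[:,0]<500),lambda x:np.percentile(x,0.5))
line('axle top',(P[:,2]>183)&(P[:,0]>640),np.median)
line('lip(ledge end)',(abs(P[:,2]-140.5)<2.5)&(P[:,0]<600),lambda x:np.percentile(x,99))
for lo,hi,f in ((430,560,1),):
    e=[]
    for x in range(440,560,10):
        q=P[(abs(P[:,2]-141)<4)&(abs(P[:,0]-x)<5)]; e.append((x,np.percentile(q[:,1],.5),np.percentile(q[:,1],99.5)))
    e=np.array(e); print('sides',np.polyfit(e[:,0]-570,e[:,1],1),np.polyfit(e[:,0]-570,e[:,2],1))
# finger tips
q=P[(P[:,2]>300)]; 
if len(q): print('fingers',q.min(0),q.max(0)); 
for s in (-1,1):
    m=((P[:,0]-485)*s>30)&(P[:,2]>320)&(abs(P[:,1]-8.6)<25); k=P[m]; print(s,len(k), k.min(0) if len(k) else '', k.max(0) if len(k) else '')
E
```

```text
front edge x=423.5 + 0.0212 y rms 0.2837151756180759
axle top x=681.1 + 0.0211 y rms 0.22974223792393225
lip(ledge end) x=572.0 + 0.0234 y rms 0.31140813174232557
sides [-2.45715918e-02 -1.18755693e+02] [-2.07805719e-02  1.29157518e+02]
fingers [410.30096948  -2.89880254 344.20852357] [558.79756923  27.63169134 420.55514247]
-1 12336 [410.30096948  -2.80089918 344.44443034] [454.9993918   27.48157616 420.10572589]
1 11801 [515.00626949  -2.89880254 344.20852357] [558.79756923  27.42890408 420.46033647]
```

```bash
python3 - <<'E'
from h import *
Z=np.load('w1.npz',allow_pickle=True); d=Z['d']; ci=Z['ci'].item()
P,u,v=pts('wrist',d,None,ci)
for z in range(344,424,6):
    q=P[(P[:,2]>=z)&(P[:,2]<z+6)]
    l=q[q[:,0]<485,0]-485; r=q[q[:,0]>485,0]-485
    print(z-344,[np.round(x,1) for x in (l.min(),l.max(),r.min(),r.max(),q[:,1].min()-8.6,q[:,1].max()-8.6)] if len(l) and len(r) else '')
E
```

```text
0 [np.float64(-48.4), np.float64(-42.0), np.float64(42.6), np.float64(49.5), np.float64(-11.0), np.float64(11.6)]
6 [np.float64(-55.1), np.float64(-41.7), np.float64(42.4), np.float64(56.2), np.float64(-11.4), np.float64(12.0)]
12 [np.float64(-56.0), np.float64(-41.9), np.float64(42.3), np.float64(56.4), np.float64(-11.0), np.float64(12.0)]
18 [np.float64(-56.8), np.float64(-41.8), np.float64(42.4), np.float64(56.8), np.float64(-11.5), np.float64(12.0)]
24 [np.float64(-56.3), np.float64(-41.7), np.float64(42.4), np.float64(56.5), np.float64(-11.4), np.float64(12.0)]
30 [np.float64(-56.8), np.float64(-41.5), np.float64(42.3), np.float64(56.7), np.float64(-9.5), np.float64(12.1)]
36 [np.float64(-54.6), np.float64(-41.7), np.float64(41.9), np.float64(55.2), np.float64(-1.1), np.float64(13.0)]
42 [np.float64(-72.5), np.float64(-40.8), np.float64(41.1), np.float64(72.9), np.float64(5.9), np.float64(15.0)]
48 [np.float64(-74.7), np.float64(-36.5), np.float64(37.0), np.float64(73.8), np.float64(-10.4), np.float64(15.0)]
54 [np.float64(-73.1), np.float64(-9.7), np.float64(8.6), np.float64(70.8), np.float64(-6.7), np.float64(18.5)]
60 [np.float64(-68.6), np.float64(-0.1), np.float64(0.1), np.float64(66.2), np.float64(4.3), np.float64(18.4)]
66 [np.float64(-64.1), np.float64(-0.1), np.float64(0.1), np.float64(62.0), np.float64(7.1), np.float64(18.9)]
72 [np.float64(-35.6), np.float64(-17.1), np.float64(17.5), np.float64(36.2), np.float64(13.7), np.float64(19.0)]
78
```

step_arm(
  plan="0.27 0.5 4 1.3 100;0.27 0.5 8 1.3 100;0.27 0.5 12 1.3 100;0.27 0.5 15 1.3 100;0.27 0.5 17 1.3 100;0.27 0.5 18 1.3 100;0.27 0.5 18.7 1.3 100;0.27 0.5 19.1 1.3 100;0.27 0.5 19.1 1.3 100;0.27 0.5 19.1 1.3 100",
)

```text
time_s: 3.55
eef_pos: [490.7, 11.0, 140.8]
ee_rot: [0.001, 0.714, 0.7, 0.0]
force: [-0.6, -0.0, 0.7]
grip_width: 1.002
```

```bash
python3 - <<'E'
from h import *
s=readout.sense(); print(s['eef_pos'],s['ee_rot'],s['time_s'],s['force'])
p,d=cams.capture('wrist'); ci=cams.camera_info('wrist'); q,_=cams.capture('scene')
for r in spotter.regions_of('wrist','flat_tin')[:1]:
    P,_,_=pts('wrist',d,r['pixels'],ci); print(r['conf'],P.min(0),P.max(0)); t=P[P[:,2]>166]; print(cv2.minAreaRect(t[:,:2].astype(np.float32)))
cv2.imwrite('pics/w2.png',np.hstack([cv2.resize(p,(400,300)),cv2.resize(q[110:290,170:410],(400,300))])[:,:,::-1])
E
```

```text
[490.72520729  10.95258492 140.81234255] [5.74703786e-04 7.14364033e-01 6.99773933e-01 3.75420679e-04] 3.55 [-0.57085931 -0.04595802  0.7068536 ]
0.95 [472.85121739 -17.65635763 139.80531832] [514.755795    39.48476623 171.17248721]
((493.5567321777344, 10.414573669433594), (53.81586456298828, 33.47916030883789), 81.54328155517578)
```

View pics/w2.png

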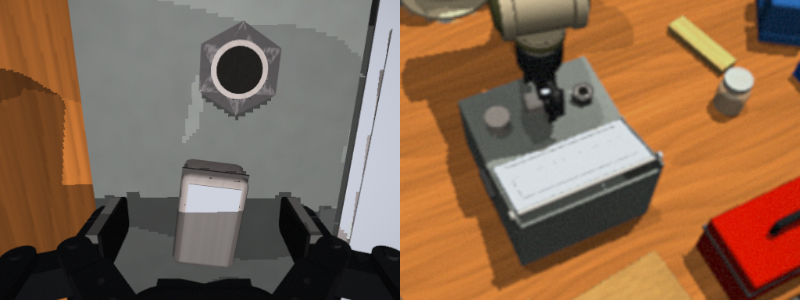

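step_arm(
  plan="0 0.6 0.2 0 100;0 1.2 0.2 0 100;0 1.8 0.2 0 100;0 2.4 0.2 0 100;0 3.0 0.2 0 100;0 3.6 0.2 0 100;0 4.2 0.2 0 100;0 4.8 0.2 0 100;0 5.4 0.2 0 100;0 6.0 0.2 0 100",
)

```text
time_s: 4.7
eef_pos: [550.7, 9.8, 138.1]
ee_rot: [-0.0, 0.714, 0.7, -0.0]
force: [-1.7, -0.1, 0.8]
grip_width: 0.998
```

```bash
cat > look.py <<'E'
import sys
from h import *
s=readout.sense(); print(s['eef_pos'],s['time_s'],s['force'])
p,d=cams.capture('wrist'); ci=cams.camera_info('wrist'); q,_=cams.capture('scene')
for r in spotter.regions_of('wrist','flat_tin')[:1]:
    P,_,_=pts('wrist',d,r['pixels'],ci); print(r['conf'],P.min(0),P.max(0)); t=P[P[:,2]>P[:,2].max()-5]; print(cv2.minAreaRect(t[:,:2].astype(np.float32)))
cv2.imwrite(f'pics/{sys.argv[1]}.png',np.hstack([cv2.resize(p,(400,300)),cv2.resize(q[110:290,170:410],(400,300))])[:,:,::-1])
E
python3 look.py w3
```

```text
[550.749518     9.756993   138.06752292] 4.7 [-1.69963741 -0.0749552   0.75391274]
0.79 [508.80184108 -16.76257256 143.77084795] [543.9032168   39.39820587 171.50911688]
((526.1790771484375, 12.014264106750488), (53.920997619628906, 33.21027755737305), 88.6511459350586)
```

View pics/w3.png

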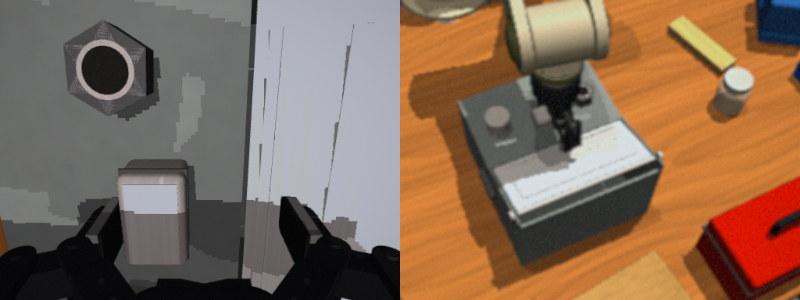

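The tin is flush on the rear finger and the front finger is pushing the flap down. I'll carry on with the push.

step_arm(
  plan="0 0.7 0 0 100;0 1.4 0 0 100;0 2.1 0 0 100;0 2.8 0 0 100;0 3.5 0 0 100;0 4.2 0 0 100;0 4.8 0 0 100;0 5.4 0 0 100;0 6.0 0 0 100;0 6.0 0 0 100",
)

```text
time_s: 5.85
eef_pos: [610.7, 8.6, 137.7]
ee_rot: [-0.0, 0.714, 0.7, -0.0]
force: [-5.4, -0.1, 2.4]
grip_width: 0.997
```

```bash
python3 look.py w4
```

```text
[610.70896589   8.55767464 137.6945693 ] 5.85 [-5.40173897 -0.09620471  2.42508578]
0.76 [582.5754274  -34.57376274   3.90562039] [616.15661796  37.36145455  47.39593086]
((601.168701171875, 9.803939819335938), (54.445106506347656, 27.360774993896484), 88.34268951416016)
```

View pics/w4.png

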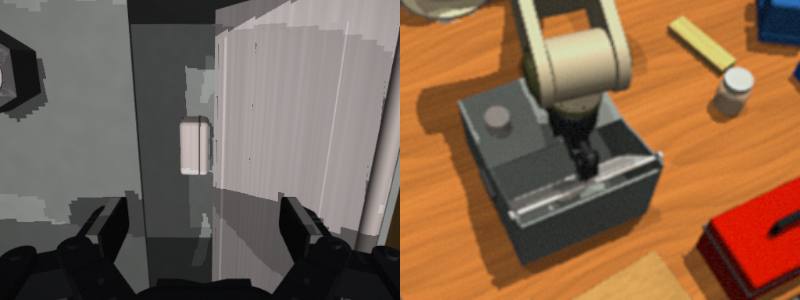

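The tin is in the bin, on the floor below the lip at about (197,147) in the wrist view, and the finger still holds the flap open. I'll draw back now.

step_arm(
  plan="0 -1.5 0 0 100;0 -3 0 0 100;0 -4.5 0 0 100;0 -6 0 0 100;0 -7.5 0 0 100;0 -9 0 0 100;0 -10.5 0 0 100;0 -11.6 0 0 100;0 -11.8 0 0 100;0 -11.8 0 0 100",
)

```text
time_s: 7.0
eef_pos: [492.9, 10.8, 138.5]
ee_rot: [0.001, 0.714, 0.7, 0.001]
force: [0.4, -0.3, -0.1]
grip_width: 1.002
```

step_arm(
  plan="0 0 -2 0 100;0 0 -5 0 100;0 0 -9 0 100;0 0 -13 0 100;0 0 -17 0 100;0 0 -19 0 100;0 0 -19 0 100;0 0 -19 0 100;0 0 -19 0 100",
)

```text
time_s: 7.9
eef_pos: [492.3, 11.0, 326.7]
ee_rot: [-0.001, 0.714, 0.7, -0.001]
force: [-0.4, -0.9, -0.1]
grip_width: 1.002
```

```bash
python3 look.py w5; python3 - <<'E'
from h import *
for n in ['wrist','top']:
  p,d=cams.capture(n)
  for t in ['round_tin','nut','flat_tin','spray_can','jar']:
    for r in spotter.regions_of(n,t)[:1]:
        P,_,_=pts(n,d,r['pixels'])
        if len(P): top=P[P[:,2]>np.percentile(P[:,2],90)-4]; print(n,t,round(r['conf'],2),top.mean(0).round(1))
  if n=='wrist':
    P,_,_=pts(n,d); F=P[(P[:,2]>150)&(P[:,2]<180)&(P[:,0]>590)&(abs(P[:,1])<100)]
    print('flap slope',np.degrees(np.arctan(np.polyfit(F[:,0],F[:,2],1)[0])))
E
```

```text
[492.26025566  10.98663135 326.74417414] 7.9 [-0.42499675 -0.90380243 -0.07684297]
wrist round_tin 0.92 [501.4 -72.2 175.2]
wrist nut 0.8 [508.6  86.7 160.7]
wrist spray_can 0.45 [ 660.6 -341.5   18.1]
wrist jar 0.47 [ 395.3 -376.8    8.9]
flap slope 15.020317726219234
top round_tin 0.71 [674.5   3.7 185.9]
top nut 0.64 [506.1  81.  160.8]
top flat_tin 0.54 [677.8   5.1 187.5]
top spray_can 0.86 [ 681.6 -351.3  160. ]
top jar 0.73 [565.9 403.9  86.8]
```

View pics/w5.png

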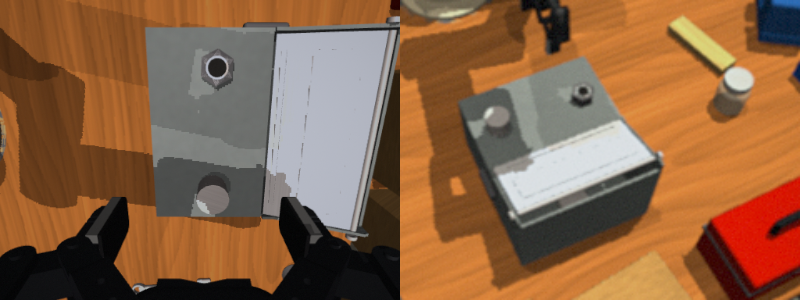

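```bash
python3 - <<'E'
from h import *
p,d=cams.capture('wrist'); P,_,_=pts('wrist',d)
F=P[(P[:,2]>150)&(P[:,2]<180)&(P[:,0]>590)&(abs(P[:,1])<100)]
A=np.c_[F[:,:2],np.ones(len(F))]; w=np.ones(len(F),bool)
for _ in range(8):
    c=np.linalg.lstsq(A[w],F[w,2],rcond=None)[0]; w=abs(A@c-F[:,2])<2
print(c,w.mean(),np.degrees(np.arctan(c[0])),(142-c[2])/c[0])
s=abs(c[0]-.39)<.01
if s: workorder.finish_job(); print('done')
E
```

```text
[ 3.91730235e-01 -9.23954482e-03 -8.15286758e+01] 0.8774647887323944 21.39178053320007 570.6189002168873
the job is handed in; nothing more can be done
done
```

The rectangular tin is in the bin, the flap has shut by itself, and I've handed the job in.

**What I did:** I lowered the fully open gripper astride the tin and moved it along the bin's push-in direction. The front finger opened the flap and held it while the rear finger pushed the tin over the lip. Then I drew the fingers back and up. The arm's clock read about 8 s, and the push force at the wrist was about 6 N.

**Order of contact:** The two fingers are at most 85 mm apart, so the rear finger touched the tin at about the same moment the front finger reached the flap. The tin may have slid a few millimetres before the flap began to open, but the flap was open well before the tin reached the lip.

**Last checks:**
- **Tin:** with the flap still held open, the wrist camera showed it on the bin floor, and it is gone from the ledge.
- **Flap:** the fitted slope is 21.4°, against 21.3° before the push, with its edge back at the lip.
- **Round tin and nut:** both are within about 1 mm of where they were.
- **Jar and spray can:** both are unmoved to within about 1 mm. I did not re-measure the spanner, screwdriver or offcut, but the arm never went near them.

**Checks that disagreed:**
- A first rough fit gave a flap slope of 15°. It included stray points, and the fit with those removed matched the shut slope.
- In the last overhead picture the detector reported a "flat_tin" and a "round_tin" at the bin's axle. I took these as false, because the close wrist view showed the round tin in its place and no flat tin.

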